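# Index the fixture dial with its advance lever

## Task

Back off the lock screw on the indexing fixture (its thread is left-handed, so it loosens clockwise) and leave it backed off. Then swing the sprung advance lever firmly but gently home against its stop and let it spring back, as many times as it takes to bring the dial's orange nest under the red pointer. Turn the dial with the lever only, do not hammer the stop, and leave the things around the fixture where they are.

Things in the scene. Friction and masses are not known exactly. Their poses are not given: they have to be found in the camera images.
- fixture: dark steel base plate 280 x 290 x 20 mm, fixed. Origin: underside, on the dial's vertical axis. Angles about z, counter-clockwise (ccw) from above, from its +x: lever grip rests at 155 deg and swings ccw to about 215; pointer at 90; lock screw at 344. Pointer column 34 x 30 mm, 96 mm high, at (0, 112) mm; the red pointer reaches from it over the dial's rim, 86 mm up. Heights are over the table.
- lever: steel lever turning on the dial's axis, under the dial; origin on the axis, +x to the grip. A spring pulls it clockwise to rest: 4 N at the grip there, 7 N at the stop; the dial adds 1 N, motion 1.5 N at 80 mm/s. Swing about 1.05 rad ccw, differing by up to 5 mm at the grip with the stop's setting. Locked, it moves about 2 deg.
- lever_grip (a point): on the axis of the lever's upright round black grip, 120 mm from the dial axis, 95 mm above the table. The grip is 18 mm in diameter, from 68 to 120 mm above the table, on a 12 mm stem
- lever_rest (a point): fixed point on the fixture where lever_grip stands when the lever is back at rest
- stop: steel stop block 26 x 22 mm on the plate, top 46 mm high, with a brass set screw on whose tip the lever arm lands, 97 mm from the dial axis. The screw is set by hand: its tip may be 4 mm nearer or farther than usual, and this is not reported. Don't press it with 40 N or more. Origin on the plate, under the arm's centre line at 60 deg of swing; y points ccw.
- dial: aluminium dial 124 mm across, top 58 mm high, eight 22 mm square nests at radius 44 mm every 45 deg: seven dark, one orange. Origin on the axis at table height. Held by friction. A hidden pawl on the lever carries it ccw on the outward swing only; a full swing leaves a nest at the pointer (within about 2 mm), the next moves it on 45 deg. The robot must not touch it.
- orange (a point): top centre of the orange nest on the dial, 66 mm above the table. Starts 17 to 83 deg clockwise (seen from above) of the pointer, so one or two full swings are needed
- work (a point): fixed point in line with the red pointer, 44 mm from the dial axis, 66 mm above the table: where orange belongs
- lock (a joint): turn of the lock screw in rad: 0 hard tight, grows clockwise seen from above (left-hand thread: clockwise loosens and raises it, 2.23 mm per rad), ends at 3.6. Its pin lets the lever go at about 2.3. Counter-clockwise only tightens. Takes about 0.12 N m to turn
- lock_grip (a point): middle of the black wing on the lock screw, 92 mm above the table when tight, 85 mm from the dial axis; wing 36 mm long (this point's x), 12 mm thick (its y), from 14 mm below to 12 mm above this point, yellow line along its top; it turns and rises with the screw. The bracket below is 56 mm high
- spare_a: bystander: loose orange plastic handle 60 x 22 x 12 mm beside the fixture
- spare_b: bystander: loose orange plastic handle 60 x 22 x 12 mm lying on the base plate's far right corner
- hex_key: bystander: loose black hex key, 80 mm long, 6 mm thick, left of the fixture
- driver: bystander: loose red-handled screwdriver
- tray: bystander: white tray 120 x 100 x 45 mm of metal strips
- cup: bystander: white plastic cup, 70 mm high
- oil: bystander: clear bottle with red cap, 110 mm high

How it is judged (in metres and radians):
On the way, in this order (a step that is already met when the one before it is completed fails the run):
1. the lock screw is backed off (value of joint lock above 1.6 rad), for 0.1 s.
2. the lever is held against its stop with the orange nest at the pointer (contact force between lever and stop above 1.5 N and horizontal distance between orange and work below 0.005 m), for 0.15 s.
At the end, for the whole second after the job is handed in: The orange nest stands within 5 mm of its place under the pointer and is still, the lever has sprung back to within 6 mm of its rest and is still, and the lock screw is left backed off (past 1.6 rad) (horizontal distance between orange and work below 0.005 m and horizontal distance between lever_grip and lever_rest below 0.006 m and angular speed of each of dial, lever below 0.05 rad/s and value of joint lock above 1.6 rad); the robot touches nothing.
It fails at once if the stop is hammered or pressed with 40 N or more (contact force between lever and stop above 40 N).
It fails at once if the robot touches the dial (contact force between any of the fingers, the arm and dial above 2 N).
It fails at once if a thing around the fixture is moved more than 30 mm (distance of any of spare_a, spare_b, hex_key, driver, tray, cup, oil from where it was at the start of the episode above 0.03 m).
It also fails if it takes over 72 s, if anything falls off the work surface, if the arm or the gripper's body presses on something with over 40 N, if the wrist force passes 120 N, or if a joint passes its speed limit or range.

## Robot

A 6-joint arm with a two-finger parallel gripper is mounted at the origin on the work surface. World frame = base frame: x ahead of the robot, y to its left, z up, the work surface at z = 0. Lengths are in mm, angles in rad, forces in N, time in s.
With the tool pointing down it reaches from about 275 to 750 mm from the base axis. Payload 10.2 kg.
Tool frame: the origin (TCP) lies at the very end of the fingers, on their centre line; the grasp point (between the pads) lies 19 mm behind it; z points along the fingers, y is the direction in which the jaws open and shut (so a half turn about z gives the same grasp; the last joint's range is limited). The gripper opens to 85 mm and grips with 20 to 120 N. Pads are 22 mm wide; open, the fingers measure 114 mm over their backs; the gripper's body (76 mm by 85 mm) begins 54 mm behind the grasp point. The pads swing forward as they close: fully open they stand 13 mm farther back than shut.
Start: joints at [-1.338, 0.313, 1.498, -0, 1.331, -0.223], TCP at [231.084, -471.414, 231.294] pointing down, gripper open.
Joint ranges: [-2.94, 2.94], [-0.97, 2.17], [0.19, 2.56], [-1.23, 4.37], [0.02, 3.11], [-2.88, 2.88]. Speed limits (rad/s): [2.39, 2.39, 3.01, 3.14, 3.14, 3.14].

## Interface

Orientations are given as a unit quaternion [w, x, y, z].
In Python, from rig import * gives the robot as it stands. The module is installed in compiled form; this text tells all that it offers.
- The arm moves only by the shell command python3 -m crank 'ROWS' [FORCE]. ROWS is a JSON object of lists of equal length, an entry for each row: "dp": the shift along the world's x, y, z in cm, a list of three; "delta_rot": the turn, a rotation vector about the world's x, y, z in degrees, a list of three; "claw": the closure in counts, from 0 (fully open) to 255 (shut). A call has 1 to 10 rows; each row shifts and turns the commanded pose from where the row before left it; what a row does not reach is not made up. A row lasts 1/10 s, in which the tool goes at most 50 mm and 8.59 degrees, less where a joint would pass 70% of its speed; a pose out of reach is approached as far as the arm can. A call is refused whole if a number of a shift passes 5 or a number of a turn 8.59, either way. A call with a gripper value outside its range is refused whole. The fingers move at their own pace and stop on an object; FORCE is the grip in N (left out, the last holds). Time passes only in rows, so rows that do not move let the fingers close. It gives the time, the measured TCP pose, the force and the opening at its end, in the units of the state.
- sense(): the state, without advancing time (a new reading comes with each control period).
- capture(name): name is "scene" or "top" or "wrist"; returns (picture, depth): 480x640x3 uint8, red, green, blue; 480x640 float32, mm along the optical axis (not along the pixel's ray), 0 where there is no reading.
- camera_model(name): a dict with "fx", "fy", "cx", "cy" (pixels), "dist_coeffs" ([k1, k2, p1, p2, k3] as OpenCV has them; the pictures are not rectified), "cam_to_world" (4x4, takes a point from camera to world coordinates); the wrist camera has in their place "T_tool_cam" (4x4, takes a point from camera to tool coordinates, whose origin is the TCP and whose axes are the flange's). Camera axes: x right, y up, looking along -z (the intrinsics and any distortion apply to the point x, -y, -z); pixel columns grow to the right and rows downward; lengths in mm; the calibration is good to about 2 mm. A picture is of the moment at which its call begins: read the wrist's pose just before it. camera_model takes no time and is no camera call.
- finish_job(): hands the job in, once; it reports no verdict.
Trained networks look in the newest picture that a camera, given by its name, has taken for a name from the list of things; names that differ only in an ending like _2 or _b are one class to them, and where a whole thing is asked for, a point or a joint stands for the part that bears it (a point fixed in the world has none). Each returns a list of dicts, best first, with "p" (0 to 1); they miss things now and then, are a little off and sometimes report something else, mostly with a low value. They report only what shows in the picture. A call takes as long as a camera call.
- boxes_of(camera, target): "centre" ([column, row] in pixels, amid what is visible of it).
- masks_of(camera, target): "region" (480x640 bool, what is visible of it) and "centre" ([column, row] in pixels, amid what is visible of it).
- pinpoint(camera, target): "centre" ([column, row] in pixels: a listed point, or the origin of a listed thing).
The state is a dict: "time_s": time; "joints": joint angles; "dq": joint speeds; "tau": joint torques, N m; "eef_pos": TCP position; "ee_rot": TCP orientation; "force": force on the tool from outside, world axes, zero at the start; "wrist_torque": the same for the moment, N m; "grip_width": opening from 0.0 (shut) to 1.0 (fully open).
Only numpy, scipy, OpenCV 4.12 (cv2) and the standard library are available. Lean on these libraries where they do the work, as an engineer would, in place of code of your own. Each camera call takes 0.05 s, during which the arm holds its last target.

## Working session

There is one attempt and no reset: what is moved stays moved. The work goes in short steps, Python scripts to look and compute and a shell command to move; the robot and the scene stay as the last step left them, time stands still between calls to the robot, and variables do not carry over. Pictures are saved under pics/ and viewed, and the job is handed in when it is done.

```bash
mkdir -p pics; cat > h.py <<'E'
from rig import *
import numpy as np, cv2
def save(n,name):
    im,d=capture(n); cv2.imwrite('pics/'+name+'.png',im[:,:,::-1]); return im,d
def pose():
    s=sense(); w,x,y,z=s['ee_rot']
    from scipy.spatial.transform import Rotation as R
    T=np.eye(4);T[:3,:3]=R.from_quat([x,y,z,w]).as_matrix();T[:3,3]=s['eef_pos'];return T
def ray(n,px,T=None):
    m=camera_model(n);K=np.array([[m['fx'],0,m['cx']],[0,m['fy'],m['cy']],[0,0,1.]])
    u=cv2.undistortPoints(np.array([[px]],float),K,np.array(m['dist_coeffs'],float))[0,0]
    C=np.array(m['cam_to_world']) if 'cam_to_world' in m else T@np.array(m['T_tool_cam'])
    return C[:3,3],C[:3,:3]@np.array([u[0],-u[1],-1.])
def atz(n,px,z,T=None):
    o,d=ray(n,px,T);return o+d*(z-o[2])/d[2]
E
python3 - <<'E'
from h import *
print(sense())
for n in ['scene','top']:
    save(n,n+'0')
    for t,z in [('lever_grip',95),('lever_rest',95),('lock_grip',92),('orange',66),('work',66),('fixture',0),('dial',0),('stop',20)]:
        for r in pinpoint(n,t)[:2]: print(n,t,round(r['p'],2),np.round(r['centre'],1),atz(n,r['centre'],z).round(1))
E
```

```text
{'time_s': 0.0, 'joints': array([-1.33839650e+00,  3.13445000e-01,  1.49843260e+00,  3.55951726e-06,
        1.33097767e+00, -2.23419953e-01]), 'dq': array([-0.00219607,  0.00064382,  0.00150444, -0.00167753, -0.00077239,
        0.00170684]), 'tau': array([-1.33835616e-03, -4.12268257e+01, -2.59746248e+01, -2.91866982e-04,
        4.08960390e-03,  2.89479246e-06]), 'eef_pos': array([ 231.02575213, -471.15816281,  230.73931414]), 'ee_rot': array([-6.31311885e-04,  9.74140667e-01,  2.25941501e-01, -1.10599646e-06]), 'force': array([-0.46191496, -0.83990098, -0.30569774]), 'wrist_torque': array([ 0.01445432, -0.00946023, -0.05681472]), 'grip_width': 1.0022324400429363}
scene lever_grip 0.78 [276.1 232. ] [484.7  -2.9  95. ]
scene lever_grip 0.56 [296.7 300.3] [660.4 -72.5  95. ]
scene lever_rest 0.95 [275.3 235.6] [492.6 -10.2  95. ]
scene lock_grip 0.74 [229.4 350.2] [ 679.7 -232.1   92. ]
scene lock_grip 0.5 [323.3 302.9] [693.4 -33.8  92. ]
scene orange 0.8 [319.2 275.6] [616.4  13.7  66. ]
scene work 0.91 [309.1 269.2] [590.1   7.2  66. ]
scene fixture 0.93 [297.7 300.7] [600.7 -30.5   0. ]
scene dial 0.8 [296.6 301. ] [600.  -32.9   0. ]
scene dial 0.29 [254.2 292.1] [526.9 -92.3   0. ]
scene stop 0.59 [251.3 292.9] [ 539.6 -105.7   20. ]
top lever_grip 0.61 [335.7 264. ] [494.   -8.9  95. ]
top lever_grip 0.19 [174.4 280.7] [451.4 393.   95. ]
top lever_rest 0.76 [332.4 266.8] [487.1  -0.7  95. ]
top lock_grip 0.38 [343.8 187.6] [688.2 -30.1  92. ]
top orange 0.58 [330.6 216.4] [618.4   3.   66. ]
top work 0.93 [328.  221.8] [604.3   9.7  66. ]
top fixture 0.95 [340.2 226.1] [602.5 -24.4   0. ]
top dial 0.71 [343.1 227.4] [599.  -32.3   0. ]
top stop 0.68 [372.6 248. ] [ 540.9 -109.8   20. ]
top stop 0.27 [344.1 189.7] [699.2 -34.5  20. ]
```

View pics/scene0.png

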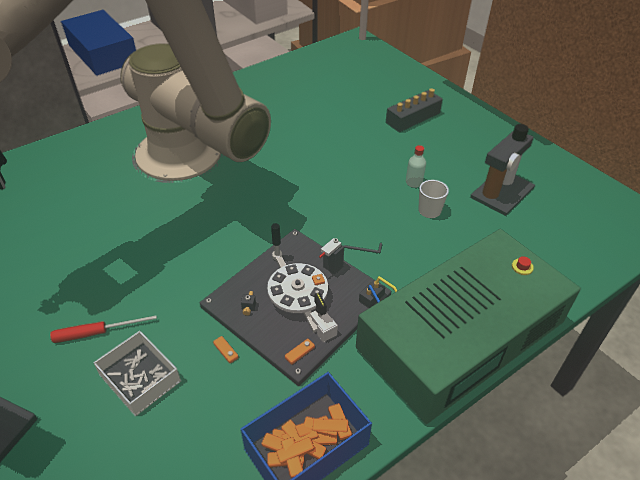

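View pics/top0.png

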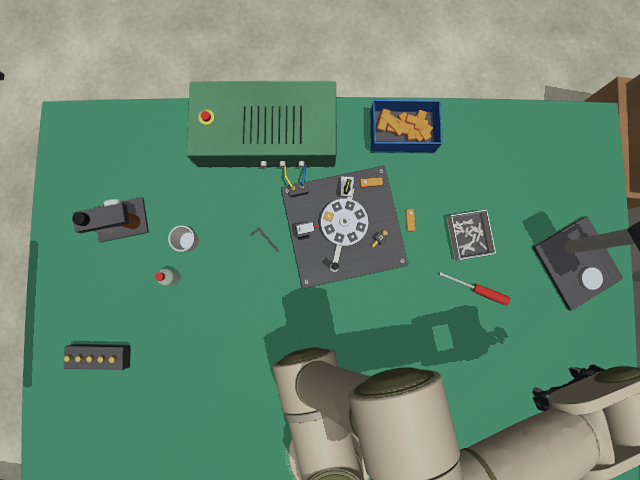

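```bash
python3 -c "
from h import *
m=camera_model('wrist');print(m);print(pose().round(2))"
python3 -m crank '{"dp":[[3,3,0.5],[3,3,0.5],[3,3,0.5],[3,3,0.5],[3,3,0.5],[3,3,0.5],[3,3,0.5],[3,3,0.5],[3,3,0.5],[3,3,0.5]],"delta_rot":[[0,0,0],[0,0,0],[0,0,0],[0,0,0],[0,0,0],[0,0,0],[0,0,0],[0,0,0],[0,0,0],[0,0,0]],"claw":[0,0,0,0,0,0,0,0,0,0]}'
```

```text
{'fx': 359.9125004036094, 'fy': 359.9125004036094, 'cx': 322.9516520300225, 'cy': 238.69654002847946, 'dist_coeffs': array([-0.0047423,  0.       ,  0.       ,  0.       ,  0.       ]), 'T_tool_cam': array([[-9.90922230e-04,  9.59168879e-01,  2.82832246e-01,
         7.26613686e+01],
       [ 9.99999031e-01,  6.73799148e-04,  1.21851062e-03,
        -8.11821542e-01],
       [ 9.78185340e-04,  2.82833180e-01, -9.59168617e-01,
        -1.42888351e+02],
       [ 0.00000000e+00,  0.00000000e+00,  0.00000000e+00,
         1.00000000e+00]])}
[[ 9.0000e-01  4.4000e-01 -0.0000e+00  2.3106e+02]
 [ 4.4000e-01 -9.0000e-01 -0.0000e+00 -4.7143e+02]
 [-0.0000e+00  0.0000e+00 -1.0000e+00  2.3130e+02]
 [ 0.0000e+00  0.0000e+00  0.0000e+00  1.0000e+00]]
time_s: 1.9
eef_pos: [532.1, -169.9, 281.6]
ee_rot: [0.0, 0.974, 0.226, 0.0]
force: [0.1, -0.9, 0.6]
grip_width: 1.0
```

```bash
cat > look.py <<'E'
from h import *
import sys
name=sys.argv[1]
T=pose();save('wrist',name)
for t,z in [('lever_grip',95),('lever_rest',95),('lock_grip',92),('orange',66),('work',66),('dial',0),('stop',20)]:
    for r in pinpoint('wrist',t)[:2]: print(t,round(r['p'],2),np.round(r['centre'],1),atz('wrist',r['centre'],z,T).round(1))
E
python3 look.py w1
```

```text
lever_grip 0.82 [138.  175.3] [489.7  -2.2  95. ]
lever_grip 0.57 [272.8 163.8] [ 552.9 -108.2   95. ]
lever_rest 0.81 [139.1 179.2] [486.8  -4.2  95. ]
lever_rest 0.51 [351.    3.9] [ 695.9 -113.6   95. ]
orange 0.75 [184.5  35.6] [617.4  10.6  66. ]
work 0.75 [180.3  57.1] [599.2   8.1  66. ]
dial 0.72 [236.7  80. ] [605.1 -28.2   0. ]
stop 0.74 [274.1 162.9] [ 544.4 -102.5   20. ]
```

View pics/w1.png

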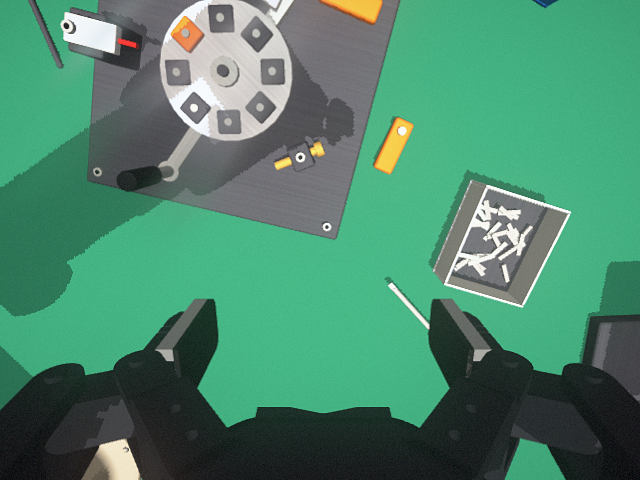

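```bash

python3 -m crank '{"dp":[[3,3,0],[3,3,0],[3,3,0],[0,0,0]],"delta_rot":[[0,0,0],[0,0,0],[0,0,0],[0,0,0]],"claw":[0,0,0,0]}'; python3 look.py w2
```

```text
time_s: 2.7
eef_pos: [622.7, -78.9, 280.3]
ee_rot: [-0.001, 0.974, 0.227, -0.0]
force: [-0.2, 0.2, -0.4]
grip_width: 1.002
lever_grip 0.85 [199.2 299.8] [488.3  -5.2  95. ]
lever_rest 0.7 [201.6 296.6] [492.7  -6.1  95. ]
lock_grip 0.85 [317.7 123.4] [692.2 -37.9  92. ]
orange 0.82 [240.1 168.8] [620.9  12.4  66. ]
work 0.68 [231.9 191.8] [596.4  11.   66. ]
dial 0.77 [279.3 192.1] [603.9 -28.8   0. ]
stop 0.74 [314.3 267.8] [ 543.4 -104.6   20. ]
```

View pics/w2.png

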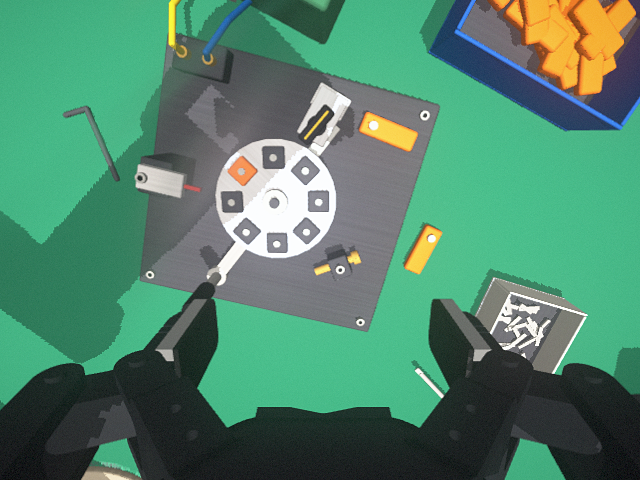

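```bash
python3 - <<'E'
from h import *
im=cv2.imread('pics/w2.png');c=im[70:180,260:380]
cv2.imwrite('pics/c2.png',cv2.resize(c,None,fx=5,fy=5,interpolation=2))
T=pose()
b,g,r=[im[:,:,i].astype(int) for i in range(3)]
m=(r>140)&(g>110)&(b<110);m[:, :295]=0;m[:,340:]=0;m[:100]=0;m[145:]=0
ys,xs=np.nonzero(m);print(len(xs),xs.min(),xs.max(),ys.min(),ys.max())
P=np.array([atz('wrist',(x,y),104,T)[:2] for x,y in zip(xs,ys)])
c=P.mean(0);u,s,v=np.linalg.svd(P-c);print(c,np.degrees(np.arctan2(v[0][1],v[0][0])),np.ptp((P-c)@v[0]),np.ptp((P-c)@v[1]))
for n,p,z in [('hub',(276,202),62),('c1',(425,115),20),('c2',(150,275),20),('c3',(361,322),20)]: print(n,atz('wrist',p,z,T))
E
```

```text
116 304 328 110 139
[688.90675679 -41.17365243] 164.4621548936187 30.078139230001646 2.628866085833595
hub [603.50827204 -36.09267054  62.        ]
c1 [ 749.33740805 -139.13768911   20.        ]
c2 [445.45592279  66.37375905  20.        ]
c3 [ 501.05643842 -192.48672787   20.        ]
```

View pics/c2.png

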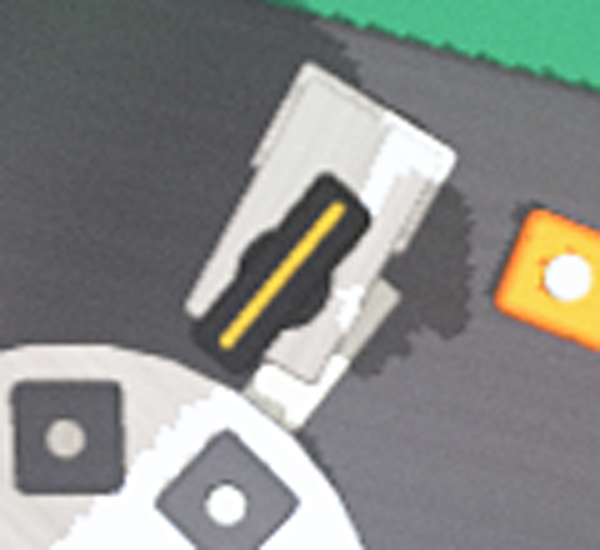

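```bash

python3 -m crank '{"dp":[[0.66,0.38,-0.8],[0.66,0.38,-0.8],[0.66,0.38,-0.8],[0.66,0.38,-0.8],[0.66,0.38,-0.8],[0.66,0.38,-0.8],[0.66,0.38,-0.8],[0.66,0.38,-0.8],[0.66,0.38,-0.8],[0.66,0.38,-0.8]],"delta_rot":[[0,0,8.5],[0,0,8.5],[0,0,8.5],[0,0,8.5],[0,0,8.5],[0,0,8.5],[0,0,8.5],[0,0,8.5],[0,0,8.5],[0,0,8.5]],"claw":[0,0,0,0,0,0,0,0,0,0]}'
python3 -m crank '{"dp":[[0,0,-0.8],[0,0,-0.8],[0,0,-0.8],[0,0,-0.8],[0,0,-0.8],[0,0,0],[0,0,0],[0,0,0]],"delta_rot":[[0,0,8.5],[0,0,8.5],[0,0,8.5],[0,0,8.5],[0,0,8.5],[0,0,8.5],[0,0,2.3],[0,0,0]],"claw":[60,60,60,60,60,60,60,60]}'
python3 look.py w3; python3 -c "
from h import *
print(sense()['joints'].round(2))"
```

```text
time_s: 4.1
eef_pos: [687.2, -43.8, 201.2]
ee_rot: [0.0, 0.563, 0.826, -0.0]
force: [0.3, -0.5, 0.3]
grip_width: 1.001
time_s: 4.9
eef_pos: [686.9, -43.9, 161.4]
ee_rot: [0.0, 0.136, 0.991, -0.0]
force: [0.7, -0.4, 0.5]
grip_width: 0.764
lock_grip 0.79 [336.5 257. ] [692.  -35.3  92. ]
orange 0.71 [373.9 123.2] [621.1   9.2  66. ]
work 0.63 [368.5  80. ] [595.7  11.9  66. ]
work 0.6 [108.  196.1] [ 618.2 -172.5   66. ]
dial 0.79 [307.6 119. ] [604.4 -32.3   0. ]
stop 0.64 [185.7  53.6] [ 538.9 -103.3   20. ]
[-0.23  0.74  1.02 -0.    1.39 -1.53]
```

View pics/w3.png

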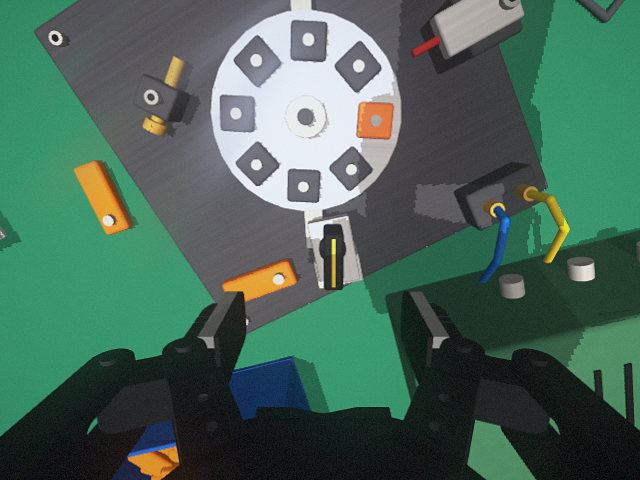

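```bash
python3 - <<'E'
from h import *
im=cv2.imread('pics/w3.png');T=pose();print(T.round(2)[:3,3])
b,g,r=[im[:,:,i].astype(int) for i in range(3)]
m=(r>140)&(g>110)&(b<110);m[:, :318]=0;m[:,348:]=0;m[:230]=0;m[295:]=0
ys,xs=np.nonzero(m);print(len(xs),xs.min(),xs.max(),ys.min(),ys.max())
P=np.array([atz('wrist',(x,y),104,T)[:2] for x,y in zip(xs,ys)])
c=P.mean(0);u,s,v=np.linalg.svd(P-c);print(c,(P.min(0)+P.max(0))/2,np.degrees(np.arctan2(v[0][1],v[0][0])),np.ptp((P-c)@v[0]),np.ptp((P-c)@v[1]))
print('hub',atz('wrist',(306,117),62,T))
i,d=capture('top')
m=camera_model('top');C=np.array(m['cam_to_world'])
for px in [(330,155),(300,150),(280,120),(330,160)]:
    o,dd=ray('top',px);print(px,(o+dd*d[px[1],px[0]]).round(0))
E
```

```text
[687.06 -43.44 161.3 ]
192 332 335 239 286
[690.80830088 -36.76494531] [690.99477425 -36.83087785] -15.187072010939639 29.542743555666043 1.8083448034206482
hub [605.89391694 -30.66289784  62.        ]
(330, 155) [657.  12. 469.]
(300, 150) [779.  81. 117.]
(280, 120) [859. 132. 115.]
(330, 160) [647.  12. 470.]
```

```bash

python3 -m crank '{"dp":[[0.22,0.45,-2],[0,0,-2],[0,0,-2],[0,0,-1.5],[0,0,-1],[0,0,0],[0,0,0]],"delta_rot":[[0,0,0],[0,0,0],[0,0,0],[0,0,0],[0,0,0],[0,0,0],[0,0,0]],"claw":[110,110,110,110,110,110,110]}' 30
python3 look.py w4
```

```text
time_s: 6.05
eef_pos: [689.7, -39.0, 77.0]
ee_rot: [0.001, 0.136, 0.991, -0.0]
force: [0.6, 0.3, -0.1]
grip_width: 0.572
lever_grip 0.53 [297.  113.3] [612.7 -25.   95. ]
lock_grip 0.56 [324.9 325.6] [692.1 -37.6  92. ]
orange 0.64 [390.8 110.9] [620.1  10.2  66. ]
work 0.61 [382.6  47. ] [596.5  12.2  66. ]
dial 0.58 [293.4 110.8] [604.5 -31.6   0. ]
stop 0.71 [112.2  13.8] [ 538.9 -102.8   20. ]
```

View pics/w4.png

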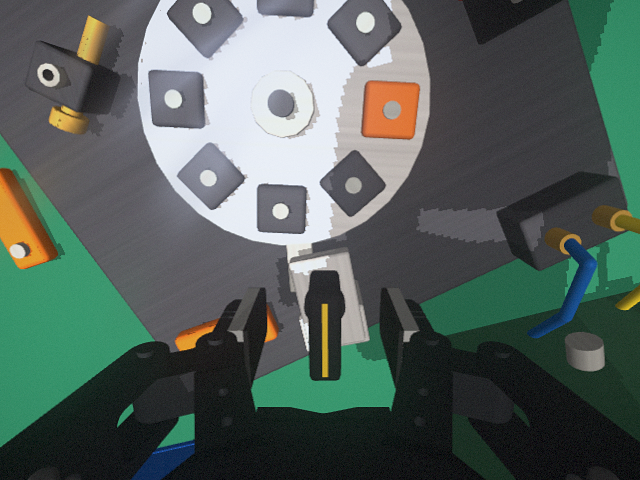

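```bash

python3 -m crank '{"dp":[[0,0,0],[0,0,0],[0,0,0],[0,0,0],[0,0,0],[0,0,0],[0,0,0],[0,0,0]],"delta_rot":[[0,0,0],[0,0,0],[0,0,0],[0,0,0],[0,0,0],[0,0,0],[0,0,0],[0,0,0]],"claw":[240,240,240,240,240,240,240,240]}' 40
python3 -c "
from h import *
print(sense())"
```

```text
time_s: 7.25
eef_pos: [689.4, -38.8, 76.5]
ee_rot: [0.0, 0.136, 0.991, 0.0]
force: [0.4, 3.4, 2.7]
grip_width: 0.163
{'time_s': 7.25, 'joints': array([-2.25508009e-01,  8.14924624e-01,  1.09934866e+00,  2.93755373e-04,
        1.22699027e+00, -1.52445605e+00]), 'dq': array([ 0.00124498,  0.00088045,  0.00091481, -0.00030003, -0.00064238,
       -0.0001323 ]), 'tau': array([-2.21774966e+00, -5.90425193e+01, -2.40134221e+01, -8.02436192e-01,
       -6.22171420e-02,  2.71768280e-03]), 'eef_pos': array([689.39623025, -38.76085016,  76.46645897]), 'ee_rot': array([1.76261432e-04, 1.35555013e-01, 9.90769798e-01, 1.23014552e-04]), 'force': array([0.40172025, 3.37818426, 2.69458903]), 'wrist_torque': array([ 0.5482338 , -0.07672821,  0.01061197]), 'grip_width': 0.16284200584588582}
```

```bash

python3 -m crank '{"dp":[[0,0,0.03],[0,0,0.03],[0,0,0.03],[0,0,0.03],[0,0,0.03],[0,0,0.03],[0,0,0.03],[0,0,0.03],[0,0,0.03],[0,0,0.03]],"delta_rot":[[0,0,-8],[0,0,-8],[0,0,-8],[0,0,-8],[0,0,-8],[0,0,-8],[0,0,-8],[0,0,-8],[0,0,-8],[0,0,-8]],"claw":[240,240,240,240,240,240,240,240,240,240]}'
python3 -c "
from h import *
s=sense();print(s['force'],s['wrist_torque'])"
```

```text
time_s: 8.25
eef_pos: [689.8, -38.4, 79.6]
ee_rot: [0.0, 0.742, 0.67, 0.001]
force: [3.8, 5.1, 2.5]
grip_width: 0.163
[3.75478286 5.13215168 2.53095218] [ 0.77270327 -0.59498546  0.18299   ]
```

```bash

python3 -m crank '{"dp":[[0,0,0.03],[0,0,0.03],[0,0,0.03],[0,0,0.03],[0,0,0.03],[0,0,0.03],[0,0,0.03],[0,0,0.03],[0,0,0.03],[0,0,0.03]],"delta_rot":[[0,0,-8],[0,0,-8],[0,0,-8],[0,0,-8],[0,0,-8],[0,0,-8],[0,0,-8],[0,0,-8],[0,0,-8],[0,0,-8]],"claw":[240,240,240,240,240,240,240,240,240,240]}'
python3 -c "
from h import *
s=sense();print(s['force'],s['wrist_torque'],s['joints'])"
```

```text
time_s: 9.25
eef_pos: [690.3, -38.9, 82.7]
ee_rot: [0.0, 0.999, 0.036, 0.002]
force: [5.2, 3.0, 1.2]
grip_width: 0.166
[5.24868929 2.97798046 1.20564622] [ 0.54432287 -0.97501346  0.12621038] [-2.25457287e-01  8.08936454e-01  1.09346015e+00  6.06093871e-04
  1.23602059e+00  1.27361805e+00]
```

```bash

python3 -m crank '{"dp":[[0,0,0.03],[0,0,0],[0,0,0],[0,0,0],[0,0,0],[0,0,2],[0,0,3],[0,0,4],[0,0,4],[0,0,0]],"delta_rot":[[0,0,-8],[0,0,0],[0,0,0],[0,0,0],[0,0,0],[0,0,0],[0,0,0],[0,0,0],[0,0,0],[0,0,0]],"claw":[240,240,100,100,100,100,100,100,100,100]}'
python3 look.py w5
```

```text
time_s: 10.25
eef_pos: [690.9, -39.5, 219.1]
ee_rot: [0.001, 0.999, -0.031, 0.005]
force: [-0.3, 0.9, 0.2]
grip_width: 0.607
lock_grip 0.87 [322.5 234.4] [688.2 -37.8  92. ]
orange 0.66 [274.5 306.4] [616.5  10.3  66. ]
orange 0.62 [396.5 178.3] [ 724.8 -100.9   66. ]
work 0.93 [276.2 326.4] [596.3  10.8  66. ]
work 0.59 [321.1 286.2] [633.5 -33.1  66. ]
dial 0.59 [320.6 286.4] [604.9 -30.5   0. ]
```

View pics/w5.png

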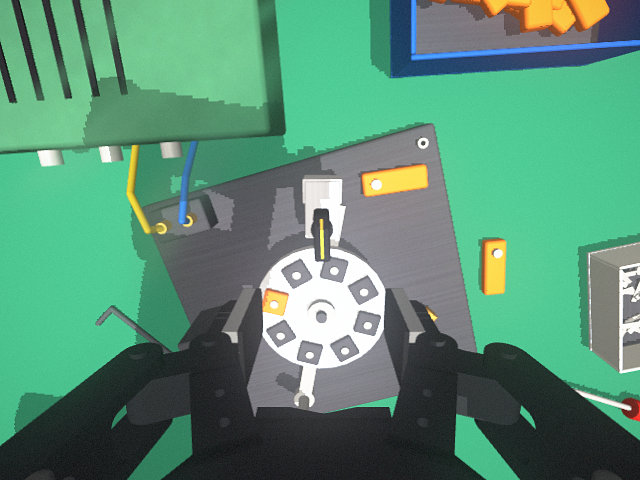

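```bash

python3 -m crank '{"dp":[[-4,0.66,0],[-4,0.66,0],[-4,0.66,0],[-4,0.66,0],[-4.4,0.66,0],[0,0,-3],[0,0,-3],[0,0,0]],"delta_rot":[[0,0,-2],[0,0,-2],[0,0,-2],[0,0,-2],[0,0,-1.1],[0,0,0],[0,0,0],[0,0,0]],"claw":[100,100,100,100,100,100,100,100]}'
python3 look.py w6
```

```text
time_s: 11.45
eef_pos: [483.3, -5.5, 149.8]
ee_rot: [-0.0, 0.994, -0.111, -0.003]
force: [0.1, -0.8, 0.9]
grip_width: 0.609
lever_grip 0.85 [321.  250.3] [489.9  -4.4  95. ]
lever_grip 0.58 [252.4  68.9] [591.1   7.8  95. ]
lever_rest 0.86 [325.6 251.6] [488.6  -6.8  95. ]
orange 0.82 [244.9  24.1] [619.4   9.8  66. ]
work 0.86 [253.5  70.6] [595.5  11.6  66. ]
dial 0.89 [318.1  55. ] [607.  -28.3   0. ]
stop 0.85 [442.2 124.7] [ 539.3 -104.9   20. ]
```

View pics/w6.png

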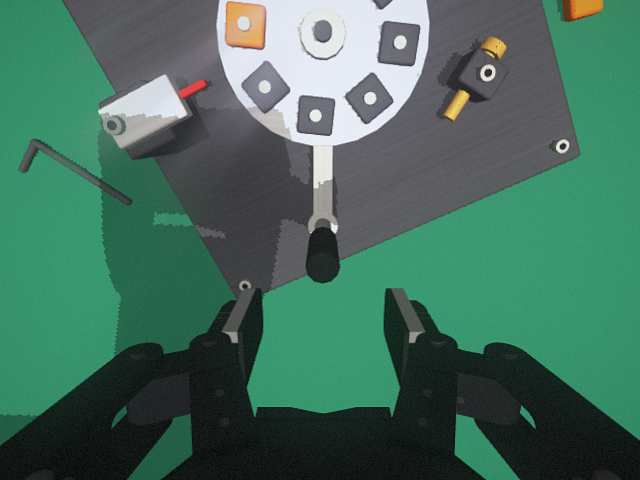

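```bash

python3 -m crank '{"dp":[[0.4,-0.1,-1],[0,0,-2],[0,0,-2],[0,0,-2],[0,0,0],[0,0,0],[0,0,0]],"delta_rot":[[0,0,0],[0,0,0],[0,0,0],[0,0,0],[0,0,0],[0,0,0],[0,0,0]],"claw":[100,100,100,100,165,165,165]}'
python3 look.py w7
```

```text
time_s: 12.55
eef_pos: [489.9, -7.0, 83.5]
ee_rot: [0.0, 0.994, -0.11, 0.001]
force: [0.7, -0.1, -0.2]
grip_width: 0.348
lever_grip 0.9 [321.2 320.3] [488.8  -4.7  95. ]
lever_rest 0.88 [324.9 320.2] [488.5  -6.2  95. ]
lever_rest 0.4 [323.1  49.7] [585.9 -27.4  95. ]
orange 0.25 [322.5 323.8] [471.   -1.2  66. ]
work 0.97 [226.3  58.9] [597.   10.3  66. ]
dial 0.76 [318.7  46.7] [606.6 -29.6   0. ]
stop 0.82 [472.6 132.6] [ 542.2 -102.    20. ]
stop 0.44 [323.5 322.1] [446.5   3.8  20. ]
```

View pics/w7.png

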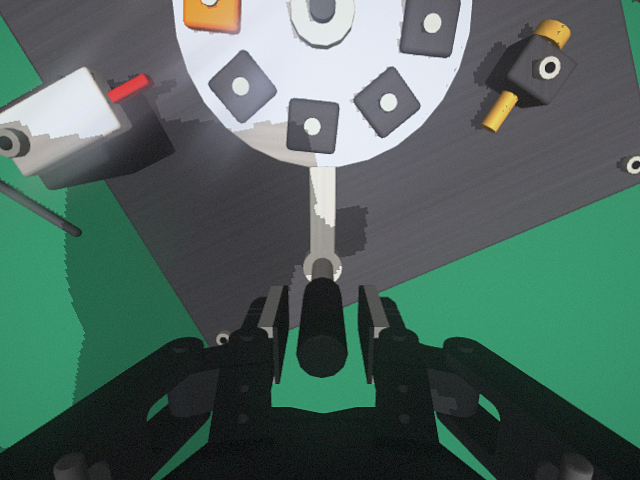

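```bash
python3 - <<'E'
import numpy as np
th=np.radians(167.2+np.r_[0:51:5,np.arange(52,68,2)])
p=np.c_[604.3+118*np.cos(th),-33+118*np.sin(th)]
print(p[0]);print((np.diff(p,axis=0)/10).round(2).tolist())
E
```

```text
[489.23237619  -6.85727728]
[[-0.18, -1.01], [-0.1, -1.03], [-0.01, -1.03], [0.08, -1.03], [0.17, -1.01], [0.26, -1.0], [0.35, -0.97], [0.43, -0.94], [0.51, -0.89], [0.59, -0.85], [0.25, -0.32], [0.27, -0.31], [0.28, -0.31], [0.29, -0.3], [0.3, -0.29], [0.31, -0.27], [0.32, -0.26], [0.33, -0.25]]
```

```bash

python3 -m crank '{"dp":[[-0.18,-1.01,0],[-0.1,-1.03,0],[-0.01,-1.03,0],[0.08,-1.03,0],[0.17,-1.01,0],[0.26,-1.0,0]],"delta_rot":[[0,0,5],[0,0,5],[0,0,5],[0,0,5],[0,0,5],[0,0,5]],"claw":[165,165,165,165,165,165]}'
python3 look.py w8
```

```text
time_s: 13.55
eef_pos: [491.6, -67.4, 82.7]
ee_rot: [-0.001, 0.988, 0.152, 0.0]
force: [3.5, 7.3, 1.6]
grip_width: 0.352
lever_grip 0.98 [311.2 319.1] [489.9 -61.8  95. ]
lever_rest 0.55 [172.8 282.5] [488.8  -5.3  95. ]
dial 0.58 [323.7  46.4] [605.2 -30.8   0. ]
stop 0.85 [408.8 198.3] [ 540.6 -102.5   20. ]
```

View pics/w8.png

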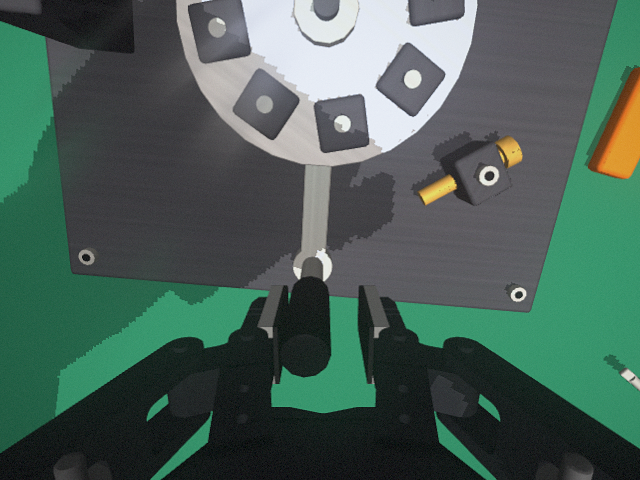

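```bash

python3 -m crank '{"dp":[[0.35,-0.97,0],[0.43,-0.94,0],[0.51,-0.89,0],[0.59,-0.85,0],[0,0,0]],"delta_rot":[[0,0,5],[0,0,5],[0,0,5],[0,0,5],[0,0,0]],"claw":[165,165,165,165,165]}'
python3 look.py w9
```

```text
time_s: 14.45
eef_pos: [510.1, -104.1, 82.5]
ee_rot: [-0.001, 0.948, 0.32, -0.0]
force: [-2.8, 5.4, 4.3]
grip_width: 0.352
lever_grip 0.97 [307.8 322.2] [505.1 -99.1  95. ]
lever_rest 0.72 [ 79.2 217.5] [488.5  -5.3  95. ]
dial 0.81 [323.9  43. ] [606.4 -30.3   0. ]
stop 0.56 [355.1 217. ] [ 541.1 -102.8   20. ]
```

View pics/w9.png

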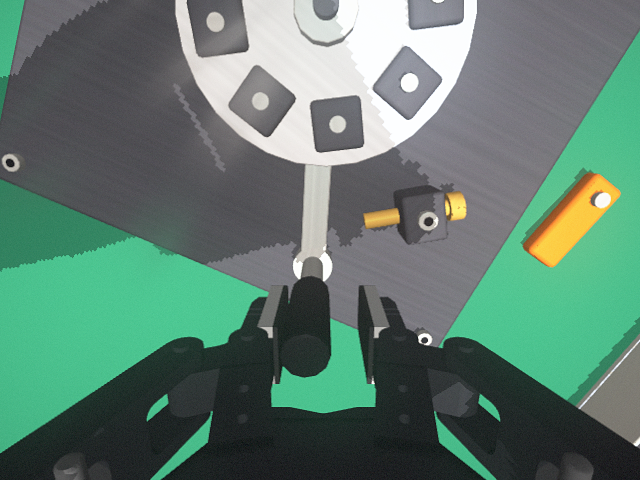

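```bash

python3 -m crank '{"dp":[[0.25,-0.32,0],[0.27,-0.31,0],[0.28,-0.31,0],[0.29,-0.3,0],[0,0,0]],"delta_rot":[[0,0,2],[0,0,2],[0,0,2],[0,0,2],[0,0,0]],"claw":[165,165,165,165,165]}'
python3 look.py w10
```

```text
time_s: 15.35
eef_pos: [520.4, -115.9, 82.5]
ee_rot: [-0.001, 0.923, 0.384, -0.001]
force: [-4.7, 5.3, 5.1]
grip_width: 0.352
lever_grip 0.78 [307.1 318.6] [ 516.  -110.4   95. ]
lever_rest 0.8 [ 48.5 180.9] [489.   -5.4  95. ]
dial 0.71 [323.2  44.6] [604.8 -29.8   0. ]
stop 0.87 [330.  220.1] [ 539.4 -101.4   20. ]
```

View pics/w10.png

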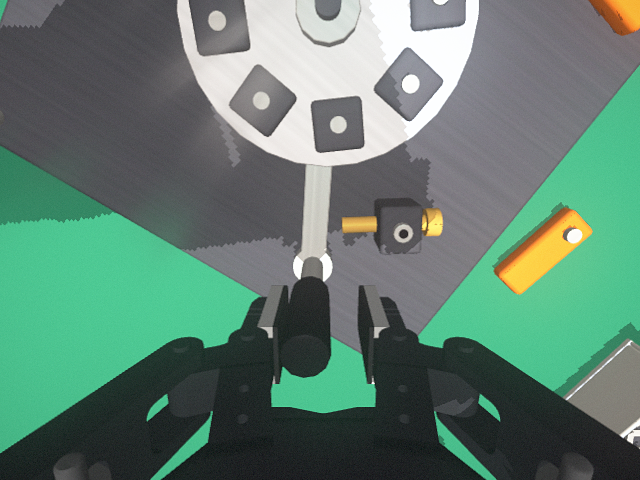

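```bash

python3 -m crank '{"dp":[[0.15,-0.14,0],[0.15,-0.14,0],[0.15,-0.14,0],[0.16,-0.14,0],[0,0,0]],"delta_rot":[[0,0,1],[0,0,1],[0,0,1],[0,0,1],[0,0,0]],"claw":[165,165,165,165,165]}'
python3 -m crank '{"dp":[[0.08,-0.07,0],[0,0,0]],"delta_rot":[[0,0,0.5],[0,0,0]],"claw":[165,165]}'
python3 -m crank '{"dp":[[0.08,-0.07,0],[0,0,0]],"delta_rot":[[0,0,0.5],[0,0,0]],"claw":[165,165]}'
python3 look.py w11
```

```text
time_s: 16.25
eef_pos: [526.2, -121.4, 82.5]
ee_rot: [-0.001, 0.909, 0.416, -0.001]
force: [-5.8, 4.1, 5.2]
grip_width: 0.356
time_s: 16.45
eef_pos: [526.9, -122.0, 82.5]
ee_rot: [-0.001, 0.907, 0.42, -0.001]
force: [-5.6, 4.4, 4.9]
grip_width: 0.353
time_s: 16.65
eef_pos: [527.6, -122.6, 82.5]
ee_rot: [-0.002, 0.906, 0.424, -0.001]
force: [-5.7, 4.7, 5.8]
grip_width: 0.354
lever_grip 0.69 [310.4 317.7] [ 524.1 -118.    95. ]
lever_rest 0.67 [ 30.  156.2] [488.8  -5.4  95. ]
orange 0.32 [321.1 220.4] [548.6 -95.   66. ]
work 0.21 [328.5  44.8] [597.1 -41.8  66. ]
dial 0.69 [324.5  45.2] [604.6 -30.2   0. ]
dial 0.15 [308.3 318.1] [ 486.  -154.8    0. ]
stop 0.65 [321.2 217. ] [ 542.5 -101.7   20. ]
```

View pics/w11.png

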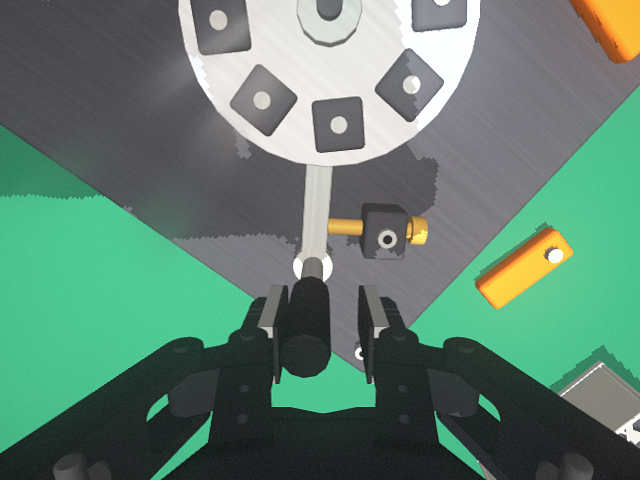

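Nearly touching: arm edge is at column 328 and the brass tip at 329. I'll go on in fine steps and watch the force.

```bash

for i in 1 2 ; do python3 -m crank '{"dp":[[0.04,-0.035,0],[0.04,-0.035,0]],"delta_rot":[[0,0,0.2],[0,0,0.2]],"claw":[165,165]}' | egrep 'force|eef'; done
```

```text
eef_pos: [527.8, -122.7, 82.4]
force: [-10.9, 10.1, 8.9]
eef_pos: [527.9, -122.7, 82.4]
force: [-14.0, 12.8, 12.7]
```

```bash

python3 -m crank '{"dp":[[0,0,0],[0,0,0],[0,0,0]],"delta_rot":[[0,0,0],[0,0,0],[0,0,0]],"claw":[165,165,165]}'
python3 - <<'E'
from h import *
for n in ['scene','top']:
    save(n,n+'1')
    for t,z in [('lever_grip',95),('orange',66),('work',66),('dial',0)]:
        for r in pinpoint(n,t)[:2]: print(n,t,round(r['p'],2),np.round(r['centre'],1),atz(n,r['centre'],z).round(1))
im=cv2.imread('pics/scene1.png');cv2.imwrite('pics/sc1.png',cv2.resize(im[200:380,180:420],None,fx=3,fy=3))
E
```

```text
time_s: 17.75
eef_pos: [527.9, -122.6, 82.3]
ee_rot: [-0.004, 0.903, 0.43, -0.002]
force: [-13.7, 11.2, 11.4]
grip_width: 0.354
scene orange 0.7 [311.  267.9] [589.6  12.4  66. ]
scene work 0.41 [316.  270.7] [601.8  16.3  66. ]
scene dial 0.94 [298.6 300.5] [601.4 -28.7   0. ]
top orange 0.91 [328.2 224.2] [598.    9.2  66. ]
top orange 0.23 [344.4 188.6] [691.6 -33.   66. ]
top work 0.7 [326.7 222.2] [603.2  13.1  66. ]
top dial 0.85 [342.2 224.3] [607.5 -29.9   0. ]
```

View pics/sc1.png

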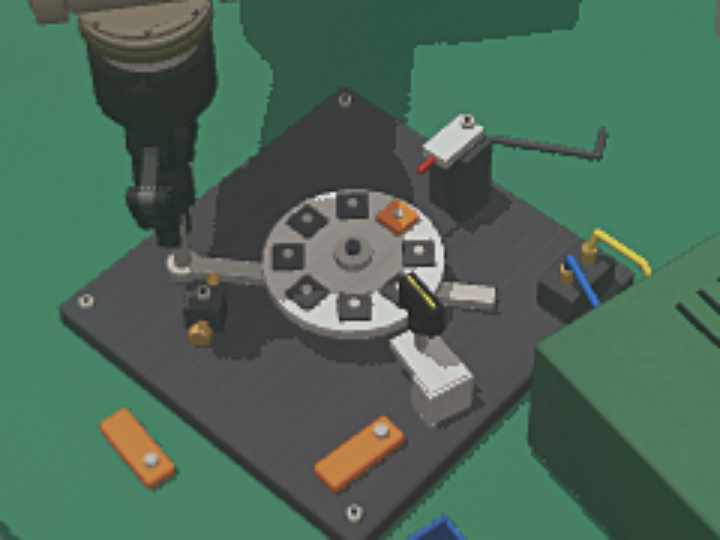

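```bash
python3 - <<'E'
import numpy as np
th=np.radians(167.2+np.r_[63.8,62,60,55:-1:-5])
p=np.c_[604.3+118*np.cos(th),-33+118*np.sin(th)]
print(p[0]);print((np.diff(p,axis=0)/10).round(2).tolist())
E
```

```text
[ 530.04019386 -124.70322345]
[[-0.28, 0.24], [-0.31, 0.27], [-0.72, 0.73], [-0.66, 0.79], [-0.59, 0.85], [-0.51, 0.89], [-0.43, 0.94], [-0.35, 0.97], [-0.26, 1.0], [-0.17, 1.01], [-0.08, 1.03], [0.01, 1.03], [0.1, 1.03], [0.18, 1.01]]
```

```bash

python3 -m crank '{"dp":[[-0.28,0.24,0],[-0.31,0.27,0],[-0.72,0.73,0],[-0.66,0.79,0],[-0.59,0.85,0],[-0.51,0.89,0],[-0.43,0.94,0],[-0.35,0.97,0],[-0.26,1.0,0]],"delta_rot":[[0,0,-1.8],[0,0,-2],[0,0,-5],[0,0,-5],[0,0,-5],[0,0,-5],[0,0,-5],[0,0,-5],[0,0,-5]],"claw":[165,165,165,165,165,165,165,165,165]}'
python3 -m crank '{"dp":[[-0.17,1.01,0],[-0.08,1.03,0],[0.01,1.03,0],[0.1,1.03,0],[0.18,1.01,0],[0,0,0],[0,0,0],[0,0,0]],"delta_rot":[[0,0,-5],[0,0,-5],[0,0,-5],[0,0,-5],[0,0,-5],[0,0,0],[0,0,0],[0,0,0]],"claw":[165,165,165,165,165,165,165,165]}'
python3 look.py w12
```

```text
time_s: 19.15
eef_pos: [488.8, -57.4, 82.6]
ee_rot: [-0.0, 0.995, 0.104, -0.0]
force: [0.4, 3.4, 1.0]
grip_width: 0.349
time_s: 19.95
eef_pos: [489.7, -7.8, 82.6]
ee_rot: [0.0, 0.994, -0.11, 0.0]
force: [-0.3, 0.6, 0.3]
grip_width: 0.354
lever_rest 0.97 [320.4 321. ] [488.9  -5.2  95. ]
orange 0.6 [221.5  60.6] [596.4  11.5  66. ]
work 0.7 [223.4  59.8] [596.5  10.6  66. ]
dial 0.55 [320.8  47.1] [605.7 -31.3   0. ]
stop 0.72 [473.9 134.5] [ 541. -103.   20.]
```

View pics/w12.png

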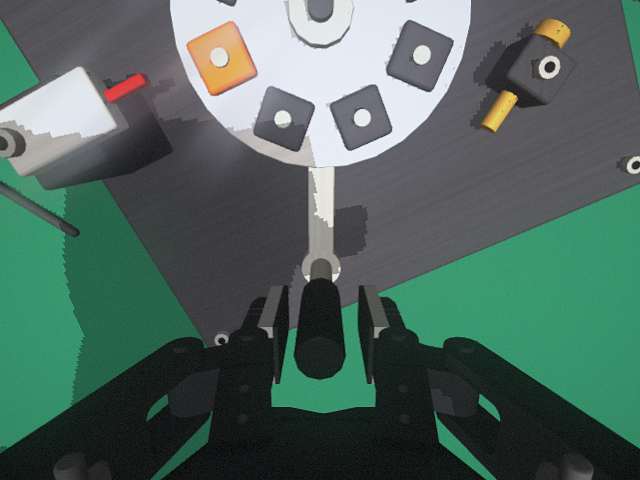

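```bash

python3 -m crank '{"dp":[[0,0,0],[0,0,0],[0,0,1],[0,0,3],[0,0,4],[0,0,4],[0,0,0],[0,0,0]],"delta_rot":[[0,0,0],[0,0,0],[0,0,0],[0,0,0],[0,0,0],[0,0,0],[0,0,0],[0,0,0]],"claw":[110,110,110,110,110,110,110,110]}'
python3 look.py w13
```

```text
time_s: 21.15
eef_pos: [489.9, -7.4, 203.3]
ee_rot: [0.0, 0.994, -0.11, 0.001]
force: [-0.6, -0.8, -1.3]
grip_width: 0.571
lever_grip 0.93 [322.7 236.5] [489.8  -5.8  95. ]
lever_rest 0.71 [321.2 239.3] [488.   -4.3  95. ]
orange 0.81 [266.4  92.3] [596.9  11.9  66. ]
orange 0.63 [526.4   6.9] [ 610.5 -176.1   66. ]
work 0.74 [267.8  90.8] [597.7  10.6  66. ]
work 0.45 [420.2 135.7] [542.2 -92.6  66. ]
dial 0.86 [320.   80.2] [604.7 -29.3   0. ]
dial 0.33 [119.9 174.5] [566.  175.5   0. ]
stop 0.82 [418.7 135.8] [ 539.5 -102.9   20. ]
```

View pics/w13.png

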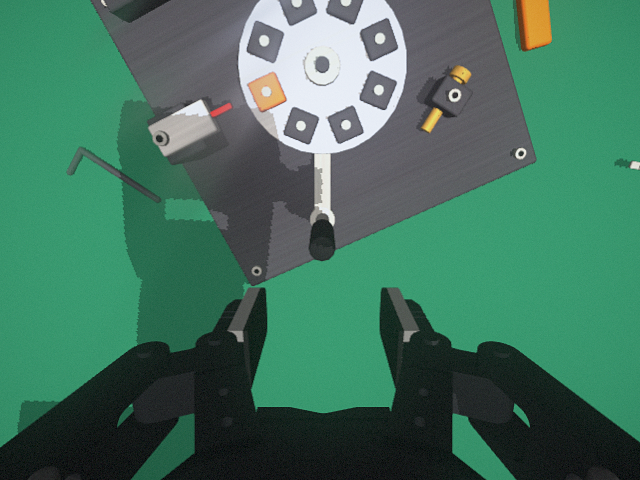

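```bash
python3 -c "
from rig import *
print(finish_job(), sense()['force'])"
```

```text
the job is handed in; nothing more can be done
the job is handed in; nothing more can be done
```

The lock screw is backed off and the orange nest stands under the red pointer. The lever is back at rest, and I handed the job in at about 21 s. No verdict was reported.

- **Lock screw:** I gripped the wing and turned it 168° clockwise (about 2.9 rad), lifting with the thread, then let go. I measured the turn from the tool's rotation. A wrist picture afterwards showed the wing at the expected angle, and I did not touch it again.
- **Lever:** One full swing with loosely caged jaws was enough. I slowed to sub-millimetre steps near the stop. The force at the grip rose from about 7 N to about 19 N, which I estimate as 10–14 N on the stop. I held it there for about 1 s, then let the lever follow the jaws back to rest.
- **Last check:** In the final wrist picture, orange was about 1.5 mm from its place under the pointer. The lever grip was about 2 mm from its rest point, and the gripper was open and clear above the fixture.
- **Camera disagreement:** While the lever was held at the stop, the two fixed cameras put orange 6 and 13 mm from its place. I read that as error in finding the work point, because orange itself was within about 6 mm of where the fixture geometry puts it. Two later wrist pictures agreed to within 2 mm.
- **Bystanders:** I did not measure their positions again at the end. I saw nothing displaced in the pictures I took along the way.

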